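Cam-lock the loose end cheek onto the thread rack

ROBOT

A 7-joint arm with a two-finger parallel gripper is mounted at the origin on a cart in front of the work surface, level with it; the furniture and walls round the work are solid. World frame = base frame: x ahead of the robot, y to its left, z up, the work surface at z = 0. Lengths are in mm, angles in degrees, forces in N, time in s.
With the tool pointing down it reaches from about 425 to 975 mm from the base axis. Payload 16.7 kg.
Tool frame: the origin (TCP) lies midway between the tips of the shut fingers; the grasp point (between the pads) lies 19 mm behind it; y points along the fingers, z is the direction in which the jaws open and shut, and the axes are right-handed (so a half turn about y gives the same grasp; the last joint's range is limited). The gripper opens to 85 mm and grips with 20 to 120 N. Pads are 22 mm wide; open, the fingers measure 114 mm over their backs; the gripper's body (76 mm by 85 mm) begins 54 mm behind the grasp point. The pads swing forward as they close: fully open they stand 13 mm farther back than shut.
Start: joints at [64.429, 24.414, 4.234, 92.017, -1.954, 63.644, -3.845], TCP at [197.381, -645.457, 191.702] pointing down, gripper open.
Joint ranges: [-163.25, 163.25], [-28.42, 122.38], [-70.27, 78.77], [12.13, 141.07], [-58.53, 238.53], [9.26, 117.41], [-156.51, 156.51]. Speed limits (degrees/s): [108.29, 108.29, 136.94, 136.94, 172.46, 172.46, 172.46].

INTERFACE

Orientations are given as a 3x3 rotation matrix whose columns are the frame's x, y, z axes.
In Python, from plant import bot, effector, solver, viewer gives the robot as it stands. Calls block until the motion is done:
- bot.move_pose(position, orientation): joint-space move of the TCP to a pose.
- bot.move_straight(position, frame=None, rate=150): straight line of the TCP; frame=None keeps the orientation; rate is the mean speed in mm/s.
- bot.movej(angles): joint-space move.
- effector.grip(opening, force=None): finger opening in mm; force is the grip in N (None keeps the last); returns when the fingers have stopped.
- bot.wait(seconds).
- solver.solve_ik(position, orientation): joint angles nearest the present ones, or None.
- bot.read_state(): the state.
- viewer.get_image(name): name is "scene" or "top" or "wrist"; returns (picture, depth): 420x560x3 uint8, blue, green, red; 420x560 float32, mm along the optical axis (not along the pixel's ray), 0 where there is no reading.
- viewer.calibration(name): a dict with "fov_y" (degrees; the focal length in pixels is half the picture's height over the tangent of half this angle, whatever the lens; pixels are square), "cx", "cy" (the principal point, pixels), "origin" and "rotation" of the camera in the world; the wrist camera has in their place "tool_from_camera" (4x4, takes a point from camera to tool coordinates, whose origin is the TCP and whose axes are the tool frame's). Camera axes: x right, y up, looking along -z (the intrinsics and any distortion apply to the point x, -y, -z); pixel columns grow to the right and rows downward; lengths in mm; the calibration is good to about 2 mm. A picture is of the moment at which its call begins: read the wrist's pose just before it. calibration takes no time and is no camera call.
A pose or a line that the arm cannot do raises bot.Unreachable and nothing moves.
- bot.job_done(): hands the job in, once; it reports no verdict.
The state is a dict: "t": time; "joint_positions": joint angles; "joint_velocities": joint speeds; "joint_torque": joint torques, N m; "position": TCP position; "eef_rot": TCP orientation; "contact_force": force on the tool from outside, world axes, zero at the start; "moment": the same for the moment, N m; "opening": finger opening in mm.
Only numpy, scipy, OpenCV 4.12 (cv2) and the standard library are available. Lean on these libraries where they do the work, as an engineer would, in place of code of your own. Each camera call takes 0.05 s, during which the arm holds its last target.

TASK

Finish the knock-down thread rack: slide the headed steel stud of the loose wooden end cheek into the hole in the open end of the rack's base board until the cheek meets the board, then turn the winged cam next to that end clockwise until it has drawn the cheek up firmly tight. Stop when it is snug, do not overtighten or ram the joint, and leave the other things on the bench undisturbed.

Things in the scene. Friction and masses are not known exactly. Their poses are not given: they have to be found in the camera images.
- rack_base: Base board of the thread rack, pale wood, 130 x 260 x 30 mm (x, y, z), fixed. Origin: centre of its underside. Its open end is the flat face at y = -130 mm; the +y end already has its cheek (70 mm high) and a second cam, already locked: leave it. Two pegs, 12 mm thick, rise to 75 mm at x = +-32, y = 0. The loose cheek must end flat on the open end, edges in line with the board's within 5 mm
- bore_mouth (a point): Centre of the mouth of the stud hole in the board's open end face, 15 mm above the bench (board x = 0, y = -130 mm). Axes are the board's: the stud goes in along +y. The hole is 15.5 mm wide and 16 mm high, with a 4 mm countersink
- cheek_center (a point): Centre of the loose end cheek: pale wooden panel 130 mm wide (its x), 18 mm thick (y), 70 mm high (z), 0.25 kg, standing upright on the bench, this point 35 mm up. Grasp it from above across the 18 mm, fingertips 36 to 50 mm above the bench: lower, the inner finger meets the 30 mm high board before the cheek does; when letting go beside the board open no wider than 45 mm (the cam wing is near)
- cheek: The same cheek, with its stud; origin at the centre of its underside, axes as for cheek_center. Pressed on the board with over 50 N, by pushing or by the cam, it counts as rammed or overtightened
- cheek_inner_face (a point): Point on the cheek's +y face where the stud comes out, 15 mm above the bench; it meets bore_mouth when the cheek is home. The open cam can catch the head only once this face is within 2 mm of the board
- stud_head (a point): Centre of the stud's steel ball head, 14 mm diameter, on a straight 6 mm neck that stands out of the middle of the cheek's +y face 15 mm above the bench. Ball centre 52.7 mm, tip 59.7 mm from that face
- cam_wing (a point): Centre of the working cam's thumb wing, on the cam's vertical axis, 52 mm above the bench, about 60 mm from the board's open end (fitted by hand, +-1.1 mm). The wing is a flat-sided bar 10 mm thick (point x), 36 mm long (point y), from 38 to 66 mm above the bench; below it a stem and a disc, top 33 mm above the bench. Open no wider than 60 mm round it
- cam (a joint): Angle of the working cam, rad, growing clockwise from above, -0.3 to 2.2. At 0 the wing lies along the board, slot open to the hole; starts within +-0.1. It catches the head at about 0.6, draws it 5.2 mm per rad against a dry drag of 0.15 N m. Where it bites differs (0.75 to 1.2): feel it, in slow strokes. Then moment rises 0.12 N m, squeeze 18 N per 0.1 rad. Snug: +0.17 N m (25 N). Stays put
- cone_orange: Orange thread cone, 62 x 98 mm, bystander
- cone_ecru: Ecru thread cone, 62 x 98 mm, bystander
- wax: Round of beeswax, 48 x 16 mm, bystander
- sanding_block: Sanding block, 85 x 35 x 28 mm, bystander
- slicker: Wooden edge slicker, 101 mm long, bystander
- tape: Tape measure, 64 x 80 x 25 mm, bystander
- desk_lamp: Black desk lamp at the left of the bench, fixed; its head overhangs the bench to the right of its foot, in the way of an arm that swings over from the left: keep clear

How it is judged (in metres and radians):
On the way, in this order (a step that is already met when the one before it is completed fails the run):
1. the stud is in the hole and the cheek is within 2 mm of the board, the cam still open (y of cheek_inner_face in the frame of rack_base above -0.132 m and x of cheek_inner_face in the frame of rack_base between -0.005 and 0.005 m and value of joint cam below 0.45 rad), for 0.2 s.
2. the cam has drawn the cheek tight (value of joint cam above 0.7 rad and contact force between cheek and rack_base above 10 N and y of cheek_inner_face in the frame of rack_base above -0.1315 m), for 0.2 s.
At the end, for the whole second after the job is handed in: The cheek stands on the bench with its inner face on the open end of the board (gap under 1.5 mm, square within 0.04 rad, edges in line within 5 mm), the cam is turned beyond 0.7 rad and holds the cheek against the board with more than 10 N, everything at rest (all of step 2 and x of cheek_inner_face in the frame of rack_base between -0.005 and 0.005 m and z of cheek_inner_face in the frame of rack_base below 0.018 m and angle between the y axis of cheek and the y axis of rack_base, either way round below 0.04 rad and linear speed of cheek below 0.01 m/s); the robot touches nothing.
It fails at once if the cheek is rammed or squeezed against the board with more than 50 N (overtightened) (contact force between cheek and rack_base above 50 N).
It fails at once if a bystander is moved by more than 20 mm (distance of any of cone_orange, cone_ecru, wax, sanding_block, slicker, tape from where it was at the start of the episode above 0.02 m).
It also fails if it takes over 72 s, if anything falls off the work surface, if the arm or the gripper's body presses on something with over 40 N, if the wrist force passes 120 N, or if a joint passes its speed limit or range.

## Working session

There is one attempt and no reset: what is moved stays moved. The work goes in short steps, each a Python script; the robot and the scene stay as the last script left them, time stands still between calls to the robot, and variables do not carry over. Pictures are saved under pics/ and viewed, and the job is handed in when it is done.

```bash
ls; mkdir -p pics; python3 - <<'E'
from plant import bot, effector, solver, viewer
import cv2, numpy as np
s=bot.read_state(); print(s)
for n in ["scene","top","wrist"]:
    im,d=viewer.get_image(n); cv2.imwrite(f"pics/{n}0.png",im); np.save(f"pics/{n}0.npy",d); print(n,viewer.calibration(n))
E
```

```text
pics
{'t': 0.0, 'joint_positions': array([64.43023049, 24.45058202,  4.23153765, 92.05183281, -1.95342601,
       63.64444527, -3.84515174]), 'joint_velocities': array([-0.0917936 ,  0.02063879,  0.00557903, -0.02760797, -0.08677672,
       -0.00244419, -0.01249157]), 'joint_torque': array([-8.90891424e-04, -9.49834657e+01,  3.75905246e+00, -4.63529348e+01,
        1.88956474e-02,  1.01339811e-02, -1.53473616e-05]), 'position': array([ 197.22564633, -645.06114422,  191.00304775]), 'eef_rot': array([[-9.56296493e-01, -4.79700329e-04,  2.92398337e-01],
       [-2.92398712e-01,  1.21224499e-03, -9.56295730e-01],
       [ 1.04276957e-04, -9.99999150e-01, -1.29952939e-03]]), 'contact_force': array([-0.15549948,  0.80499968, -0.30825306]), 'moment': array([ 0.04871139, -0.00067821,  0.03073239]), 'opening': 85.67235411270973}
scene {'fov_y': 53.63456957335164, 'cx': 280.9755087696738, 'cy': 211.77227806187247, 'origin': array([-157.03774032,  479.01392   ,  918.28284581]), 'rotation': array([[-0.38447123,  0.69052635, -0.61266241],
       [-0.92293775, -0.27374326,  0.27064836],
       [ 0.01917762,  0.66950578,  0.74255924]])}
top {'fov_y': 42.65782870863168, 'cx': 275.6016194080372, 'cy': 205.09472569928565, 'origin': array([ 424.89001964,  148.85425471, 1472.58899575]), 'rotation': array([[-0.01888754,  0.99672497, -0.07862952],
       [-0.99980266, -0.0193129 , -0.00465272],
       [-0.00615605,  0.07852613,  0.99689305]])}
wrist {'fov_y': 69.22426523058418, 'cx': 282.62247424590225, 'cy': 209.48493568429507, 'tool_from_camera': array([[ 1.51599722e-04, -9.46029603e-01, -3.24080186e-01,
        -8.31658609e+01],
       [-1.17730838e-03,  3.24079796e-01, -9.46029016e-01,
        -1.81793354e+02],
       [ 9.99999295e-01,  5.24960053e-04, -1.06463817e-03,
        -3.40645170e-02],
       [ 0.00000000e+00,  0.00000000e+00,  0.00000000e+00,
         1.00000000e+00]])}
```

View pics/top0.png

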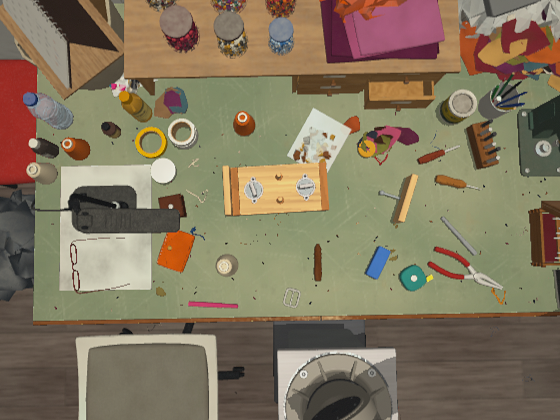

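View pics/scene0.png

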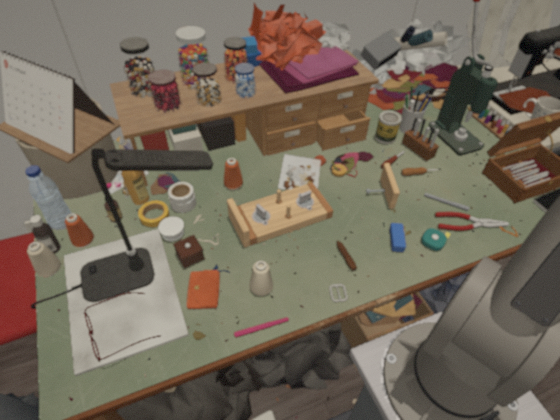

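View pics/wrist0.png

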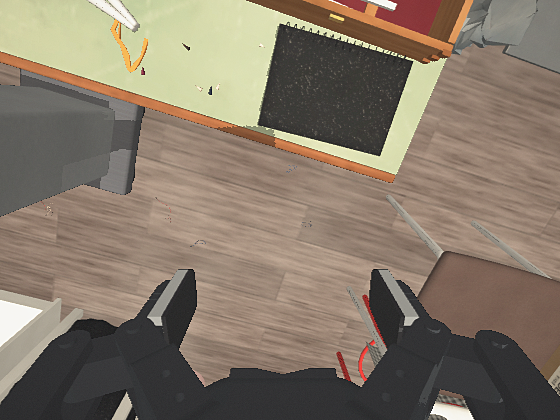

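Top view: the board is centred at about (275,188), with its open end at the right (x≈327) and the working cam at (305,187). The loose cheek is at (408,198) with its stud pointing left (380–395,193).

```bash
cat > h.py <<'E'
import numpy as np, cv2
def cloud(d,cal,T=None):
    f=210/np.tan(np.radians(cal["fov_y"])/2)
    v,u=np.mgrid[0:420,0:560]
    P=np.stack([(u-cal["cx"])/f*d,-(v-cal["cy"])/f*d,-d],-1)
    if T is None: R,o=cal["rotation"],cal["origin"]
    else: R,o=T[:3,:3],T[:3,3]
    W=P@R.T+o; W[d<=0]=np.nan
    return W
def wristT(s,cal):
    T=np.eye(4);T[:3,:3]=s["eef_rot"];T[:3,3]=s["position"]
    return T@cal["tool_from_camera"]
def rect(pts):
    return cv2.minAreaRect(pts.astype(np.float32))
E
python3 - <<'E'
from plant import viewer
from h import *
for n in ["top","scene"]:
    d=np.load(f"pics/{n}0.npy"); W=cloud(d,viewer.calibration(n))
    # table plane
    m=(W[...,0]>350)&(W[...,0]<800)&(abs(W[...,1])<450)&(abs(W[...,2])<12)
    print(n,"table z",np.nanmedian(W[m][:,2]))
    p=W[m]; A=np.c_[p[:,:2],np.ones(len(p))]; print(np.linalg.lstsq(A,p[:,2],rcond=None)[0])
    if n=="top":
        for u,v in [(275,188),(315,180),(230,190),(305,187),(408,198),(385,193),(355,230)]: print((u,v),W[v,u].round(1))
        c=W[188,275]; 
        for nm,(u0,u1,v0,v1),(z0,z1) in [("board",(215,340,155,220),(24,36)),("wing",(290,322,170,203),(60,72)),("cheek",(370,425,165,230),(62,78)),("farcheek",(215,340,155,220),(62,78)),("stud",(370,405,165,230),(12,30))]:
            q=W[v0:v1,u0:u1].reshape(-1,3); q=q[(q[:,2]>z0)&(q[:,2]<z1)]
            print(nm,len(q),q.mean(0).round(1),rect(q[:,:2]))
E
```

```text
top table z -0.2983586690274933
[ 3.44941060e-04 -1.14329037e-06 -2.96925452e-01]
(275, 188) [584.8 156.3  31.7]
(315, 180) [604.1  48.2  34. ]
(230, 190) [578.9 275.4  57.6]
(305, 187) [581.7  77.4  69. ]
(408, 198) [ 547.6 -191.5   68.4]
(385, 193) [ 567.3 -142.9   13.1]
(355, 230) [468.6 -60.2  -1.4]
board 4378 [586.8 142.1  29.7] ((596.2227783203125, 136.75149536132812), (155.49729919433594, 279.6861572265625), 2.272186040878296)
wing 52 [585.8  75.4  65.1] ((585.5543212890625, 75.5920639038086), (10.09875202178955, 34.77961730957031), 9.451794624328613)
cheek 349 [ 547.5 -189.9   68.9] ((548.1480712890625, -190.57371520996094), (19.560550689697266, 130.57864379882812), 70.87187194824219)
farcheek 459 [579.  247.6  68.8] ((582.2348022460938, 176.02676391601562), (127.82648468017578, 235.16151428222656), 2.1488583087921143)
stud 111 [ 548.2 -163.8   19.8] ((542.2990112304688, -153.78028869628906), (65.81523895263672, 105.4811782836914), 79.67678833007812)
scene table z 0.6335152276762983
[ 0.00148495 -0.00071203  0.16469284]
```

```bash
python3 -c "
import cv2
im=cv2.imread('pics/top0.png');cv2.imwrite('pics/topz.png',cv2.resize(im[140:300,210:460],None,fx=3.2,fy=3.2,interpolation=cv2.INTER_CUBIC))"
```

```text
(no output)
```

View pics/topz.png

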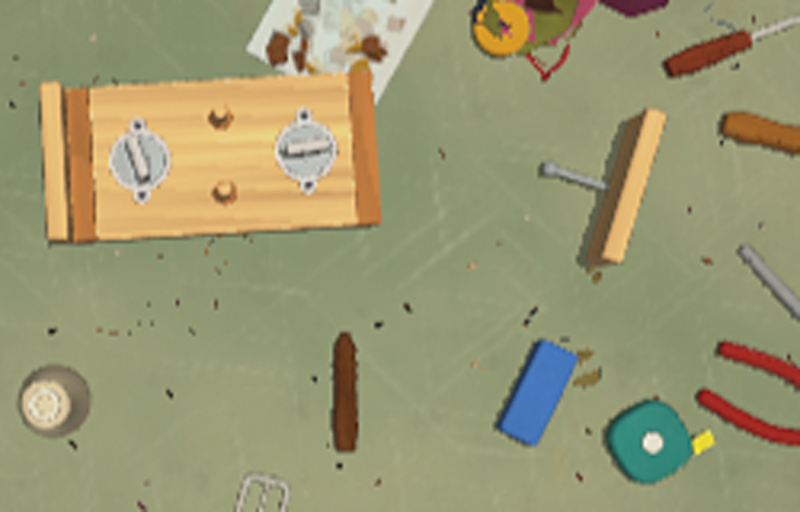

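```bash
python3 - <<'E'
from plant import viewer, bot, solver
from h import *
d=np.load("pics/top0.npy"); W=cloud(d,viewer.calibration("top"))
for y in range(-650,450,50):
    print(y,[int(np.nan_to_num(np.nanmax(np.r_[-1,W[(W[...,0]>x)&(W[...,0]<x+50)&(W[...,1]>y)&(W[...,1]<y+50)][:,2]]))) for x in range(250,850,50)])
# board fit
b=W[150:225,210:340].reshape(-1,3)
q=b[(b[:,2]>26)&(b[:,2]<35)]
# board top region: trim outside x/y
for r in range(168,212,6): 
    row=W[r,210:335]; ok=(row[:,2]>25)&(row[:,2]<38); print(r,row[ok][[0,-1]].round(1).tolist())
for c in range(240,335,10):
    col=W[150:225,c]; ok=(col[:,2]>25)&(col[:,2]<38); print(c,col[ok][[0,-1]].round(1).tolist())
print(W[185,320:332].round(0).tolist())
E
```

```text
-650 [11, 15, 17, 23, 25, 7, 6, 29, 26, 24, -1, 22]
-600 [16, 20, 65, 24, 26, 121, 8, 27, 138, 140, 17, 9]
-550 [8, 8, 66, 69, 164, 161, 10, 153, 165, 170, 174, 10]
-500 [8, 9, 10, 8, 10, 6, 10, 6, 9, 8, 147, 142]
-450 [9, 19, 8, 8, 7, 8, 16, 127, 120, 124, 152, 152]
-400 [10, 22, 20, 16, 9, 9, 22, 53, 56, 117, 92, 92]
-350 [7, 20, 23, 19, 16, 8, 27, 24, 21, 6, 92, 94]
-300 [9, 20, 21, 22, 12, 9, 24, 26, 21, 5, 6, 220]
-250 [7, 34, 29, 6, 12, 8, 78, 74, 23, 15, 7, 220]
-200 [8, 29, 25, 14, 71, 76, 76, 69, 25, 30, 84, 219]
-150 [9, 30, 35, 34, 9, 8, 26, 8, 24, 27, 11, 219]
-100 [10, 31, 36, 8, 8, 8, 9, 9, 22, 23, 18, 220]
-50 [10, 8, 8, 9, 11, 7, 8, 11, 31, 35, 35, 220]
0 [8, 24, 21, 24, 8, 37, 36, 36, 43, 44, 41, 218]
50 [9, 20, 19, 17, 9, 38, 71, 43, 39, 43, 40, 219]
100 [12, 12, 8, 7, 9, 75, 80, 79, 34, 31, 7, 218]
150 [7, 8, 8, 10, 8, 41, 39, 77, 9, 7, 10, 219]
200 [9, 8, 8, 9, 8, 38, 71, 37, 7, 91, 103, 222]
250 [18, 9, 103, 82, 9, 78, 76, 76, 9, 88, 93, 218]
300 [16, 8, 100, 65, 7, 8, 7, 10, 12, 9, 9, 218]
350 [18, 9, 19, 20, 386, 385, 9, 10, 8, 62, 63, 220]
400 [10, 7, 23, 22, 
[... 447 characters left out ...]
516.6, 251.9, 28.1]]
250 [[643.4, 222.9, 30.1], [518.8, 224.9, 28.7]]
260 [[645.2, 195.7, 33.0], [520.9, 197.9, 29.4]]
270 [[645.7, 168.8, 25.6], [517.6, 171.0, 30.5]]
280 [[647.3, 141.6, 30.0], [519.4, 144.1, 36.3]]
290 [[687.8, 113.7, 29.9], [521.9, 117.2, 31.8]]
300 [[688.0, 86.4, 25.9], [521.3, 90.4, 32.9]]
310 [[685.7, 59.9, 35.7], [523.7, 63.3, 28.9]]
320 [[685.5, 32.7, 33.6], [523.3, 36.3, 27.5]]
330 [[680.9, 5.0, 25.5], [680.9, 5.0, 25.5]]
[[590.0, 35.0, 37.0], [590.0, 32.0, 33.0], [591.0, 29.0, 27.0], [590.0, 27.0, 33.0], [591.0, 24.0, 25.0], [591.0, 21.0, 29.0], [590.0, 19.0, 33.0], [590.0, 16.0, 30.0], [594.0, 10.0, -3.0], [593.0, 8.0, 3.0], [594.0, 5.0, -4.0], [594.0, 2.0, -3.0]]
```

```bash
cat >> h.py <<'E'
def Rt(yaw_deg):
    # tool down; tool z = -(part y axis), part yaw ccw from world
    a=np.radians(yaw_deg); z=-np.array([-np.sin(a),np.cos(a),0]); y=np.array([0,0,-1.]); x=np.cross(y,z)
    return np.stack([x,y,z],1)
E
python3 - <<'E'
from plant import viewer, bot, solver
from h import *
s=bot.read_state(); p=s["position"]
bot.move_straight([p[0],p[1],310],rate=250)
bot.move_pose([548,-170,240],Rt(-19))
bot.move_straight([556,-150,170],rate=250)
s=bot.read_state(); print(s["t"],s["position"],s["joint_positions"].round(1))
im,d=viewer.get_image("wrist"); cv2.imwrite("pics/w1.png",im); np.save("pics/w1.npy",d); np.savez("pics/w1s.npz",position=s["position"],eef_rot=s["eef_rot"])
E
```

```text
3.35 [ 555.90206159 -150.62891995  170.36613084] [  20.8   17.2  -14.6  105.4    5.    58.  -104.9]
```

View pics/w1.png

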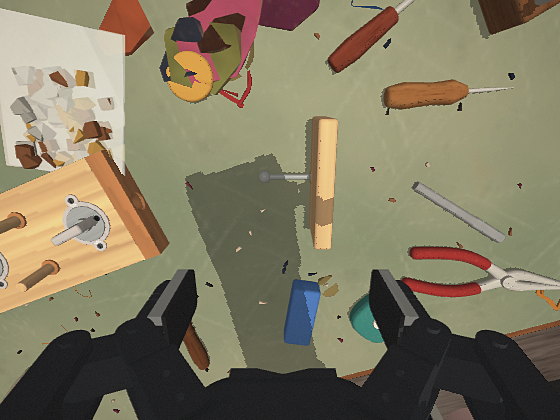

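```bash
python3 -c "
import cv2
im=cv2.imread('pics/w1.png')
a=cv2.resize(im[105:265,245:355],None,fx=3.6,fy=3.6,interpolation=cv2.INTER_CUBIC)
b=cv2.resize(im[140:300,60:180],None,fx=3.3,fy=3.6,interpolation=cv2.INTER_CUBIC)
cv2.imwrite('pics/w1z.png',cv2.hconcat([a,b]));print(a.shape,b.shape)"
```

```text
(576, 396, 3) (576, 396, 3)
```

View pics/w1z.png

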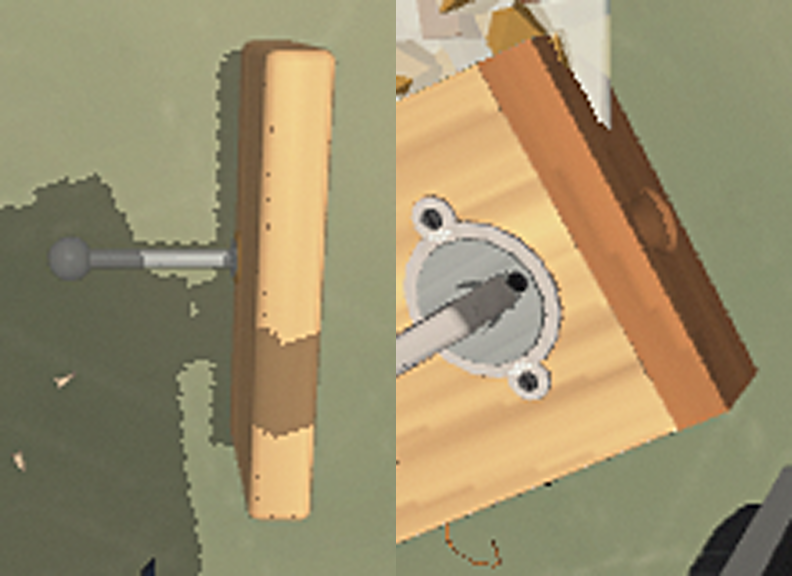

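```bash
cat >> h.py <<'E'
def ray(uv,z,cal,T):
    f=210/np.tan(np.radians(cal["fov_y"])/2)
    uv=np.atleast_2d(np.array(uv,float)); D=np.c_[(uv[:,0]-cal["cx"])/f,-(uv[:,1]-cal["cy"])/f,-np.ones(len(uv))]@T[:3,:3].T
    o=T[:3,3]; return o+D*((z-o[2])/D[:,2])[:,None]
def proj(P,cal,T):
    f=210/np.tan(np.radians(cal["fov_y"])/2)
    q=(np.atleast_2d(P)-T[:3,3])@T[:3,:3]; return np.c_[cal["cx"]+f*q[:,0]/-q[:,2], cal["cy"]-f*q[:,1]/-q[:,2]]
E
python3 - <<'E'
from plant import viewer
from h import *
s=np.load("pics/w1s.npz"); cal=viewer.calibration("wrist"); T=wristT(s,cal)
c=ray([(319.4,120),(338,120),(314.4,248),(330.8,248.6)],70,cal,T); print("cheek",c.round(1).tolist(),c.mean(0))
print("len",np.linalg.norm(c[0]-c[2]),np.linalg.norm(c[1]-c[3]),"w",np.linalg.norm(c[0]-c[1]),np.linalg.norm(c[2]-c[3]))
for a,b in((0,2),(1,3)): v=c[a]-c[b]; print("yaw",np.degrees(np.arctan2(v[1],v[0])))
h=ray([(264.0,176.5)],15,cal,T)[0]; print("head",h)
v=h-c.mean(0); print("stud yaw",np.degrees(np.arctan2(-v[0],v[1])),np.linalg.norm(v[:2]))
e=ray([(101.5,150.6),(160.9,253.6)],30,cal,T); v=e[0]-e[1]; print("board end",e,np.linalg.norm(v),np.degrees(np.arctan2(v[1],v[0])),e.mean(0))
print("bottom corner",ray([(168.8,242.8)],0,cal,T),"hole",ray([(137.6,201.1)],15,cal,T))
d=np.load("pics/w1.npy"); W=cloud(d,cal,T); print(W[100:104,230:240,2].mean(),W[170,323],W[200,322])
E
```

```text
cheek [[612.1, -205.2, 70.0], [606.7, -220.8, 70.0], [493.1, -163.9, 70.0], [487.0, -179.6, 70.0]] [ 549.72217566 -192.38452294   70.        ]
len 125.9391469648455 126.63128062346141 w 16.56764475726592 16.857091152447992
yaw -19.113545309293524
yaw -18.98856344238668
head [ 569.41766342 -133.65645561   15.        ]
stud yaw -18.539781296124833 61.94270038033131
board end [[653.89560083  15.85225514  30.        ]
 [525.10348037  10.89736737  30.        ]] 128.88739738596158 2.2031954869772803 [589.4995406   13.37481125  30.        ]
bottom corner [[525.39874033  12.15799908   0.        ]] hole [[589.94360723  14.84038571  15.        ]]
1.384916952846099 [ 567.95187606 -195.30462557   70.51128633] [ 539.96038708 -186.0114641    70.18791596]
```

```bash
python3 - <<'E'
from plant import viewer, bot, effector
from h import *
R=Rt(-19)
bot.move_straight([549.7,-192.4,110],rate=250)
bot.move_straight([549.7,-192.4,42],rate=120)
s=bot.read_state(); print(s["t"],s["position"],s["contact_force"])
effector.grip(10,60)
s=bot.read_state(); print(s["t"],s["position"],s["contact_force"],s["opening"])
p=s["position"]
bot.move_straight([549.7,-192.4,47],rate=50)
b=np.radians(2.2); yb=np.array([-np.sin(b),np.cos(b),0]); 
t=np.array([589.7,14,0])-(9+78)*yb; t[2]=47
bot.move_straight(t,frame=Rt(2.2),rate=120)
bot.wait(0.2)
s=bot.read_state(); print(s["t"],s["position"],s["contact_force"],s["opening"])
im,d=viewer.get_image("wrist"); cv2.imwrite("pics/w2.png",im); np.save("pics/w2.npy",d); np.savez("pics/w2s.npz",position=s["position"],eef_rot=s["eef_rot"])
E
python3 -c "
import cv2
im=cv2.imread('pics/w2.png');cv2.imwrite('pics/w2z.png',cv2.resize(im[0:300,0:400],None,fx=2,fy=2,interpolation=cv2.INTER_CUBIC))"
```

```text
4.5583 [ 550.32808262 -192.32567013   42.79289667] [-0.47973857 -0.32876918  0.19867091]
5.2583 [ 549.68744839 -192.36564338   41.97000249] [ 0.40181192 -0.3000936   0.30432197] 10.092137008531354
6.9167 [592.89473649 -73.58574722  47.01954287] [ 0.09793124 -0.04233162  0.29947955] 9.850848089336255
```

View pics/w2.png

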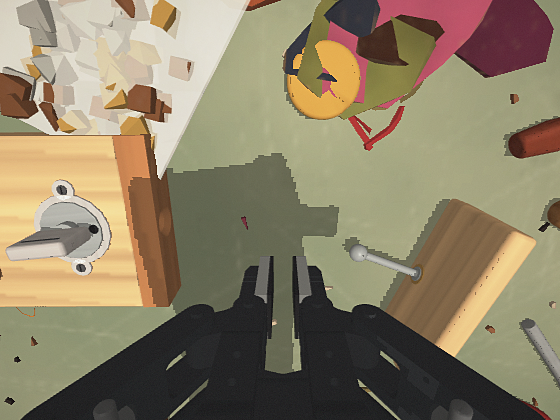

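View pics/w2z.png

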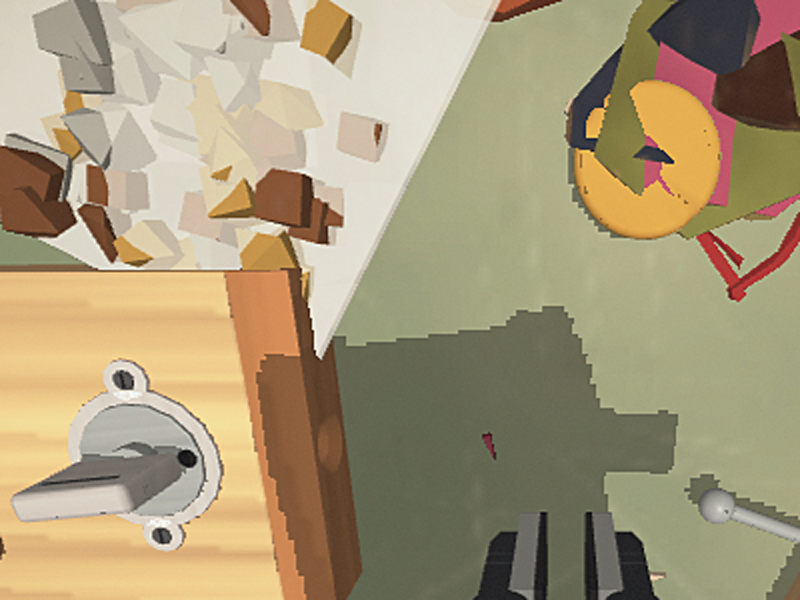

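```bash
python3 - <<'E'
from plant import viewer
from h import *
s=np.load("pics/w2s.npz"); cal=viewer.calibration("wrist"); T=wristT(s,cal)
h=ray([(358.5,253)],15,cal,T)[0]; print("head",h, "root",ray([(415,273)],15,cal,T))
print("corners top",ray([(534,239)],70,cal,T))
print("proj tips",proj([[549.7,-192.4,70],[592.9,-73.6,47]],cal,T))
d=np.load("pics/w2.npy"); W=cloud(d,cal,T); print(W[285,265],W[285,300],W[300,500])
E
```

```text
head [ 569.1567837  -134.08295309   15.        ] root [[ 553.07559647 -181.39757185   15.        ]]
corners top [[ 609.15086824 -216.92485126   70.        ]]
proj tips [[467.17620728 323.48831499]
 [282.2755497  239.78778412]]
[603.23634073 -65.80595713 116.36371645] [603.57272985 -80.76518602 116.04616303] [ 5.20015013e+02 -2.69478131e+02 -1.38987833e-01]
```

```bash
python3 - <<'E'
from plant import viewer,bot
from h import *
s=np.load("pics/w2s.npz"); cal=viewer.calibration("wrist"); T=wristT(s,cal)
d=np.load("pics/w2.npy"); W=cloud(d,cal,T); 
for v in range(250,300,5): print(v,W[v,258:308:6].round(0).astype(int).tolist())
st=bot.read_state(); print(st["t"],st["position"],st["opening"],st["joint_positions"])
E
```

```text
250 [[561, -55, 0], [561, -60, 0], [562, -65, 0], [562, -70, -1], [562, -75, 0], [562, -80, 0], [562, -85, -1], [563, -89, 0], [562, -95, -1]]
255 [[556, -55, -2], [557, -60, 0], [557, -65, 0], [557, -70, -1], [557, -75, -1], [557, -80, -1], [558, -85, 1], [558, -90, 0], [558, -95, 0]]
260 [[551, -55, -1], [603, -64, 94], [604, -67, 95], [553, -70, 0], [552, -75, -1], [553, -80, -1], [604, -79, 95], [604, -82, 94], [553, -95, -1]]
265 [[547, -55, 0], [603, -64, 99], [603, -67, 99], [548, -70, 1], [548, -75, 0], [548, -80, 0], [603, -79, 98], [604, -82, 100], [604, -85, 99]]
270 [[603, -62, 103], [603, -65, 104], [603, -67, 104], [543, -70, 0], [543, -75, 0], [543, -80, 0], [604, -79, 105], [604, -81, 105], [604, -84, 104]]
275 [[603, -62, 109], [604, -65, 110], [603, -68, 108], [538, -70, 0], [538, -75, 0], [539, -81, 0], [604, -78, 108], [604, -81, 109], [604, -84, 109]]
280 [[603, -63, 113], [604, -65, 113], [603, -68, 113], [533, -70, 0], [533, -76, 0], [533, -81, -1], [604, -78, 113], [604, -81, 112], [604, -84, 113]]
285 [[603, -63, 116], [603, -65, 116], [604, -68, 117], [528, -71, 0], [528, -76, 0], [528, -81, -1], [602, -78, 114], [604, -81, 116], [604, -83, 117]]
290 [[604, -63, 121], [603, -66, 120], [604, -68, 121], [522, -71, -1], [523, -76, 0], [522, -81, -2], [600, -78, 114], [604, -81, 120], [604, -83, 120]]
295 [[603, -63, 123], [604, -66, 124], [604, -68, 125], [518, -71, 0], [519, -76, 1], [519, -81, 0], [598, -78, 116], [604, -80, 123], [604, -83, 124]]
6.9667 [592.9432286  -73.45183867  47.02653266] 10.199562898848779 [ 15.44496943  27.82929017 -18.58228974 108.04474949  11.94777032
  46.00071094 -97.32130642]
```

```bash
python3 - <<'E'
from plant import viewer
import cv2
for n in ["scene","top"]:
    im,d=viewer.get_image(n); cv2.imwrite(f"pics/{n}2.png",im)
E
python3 -c "
import cv2
im=cv2.imread('pics/scene2.png');cv2.imwrite('pics/scene2z.png',cv2.resize(im[130:330,200:480],None,fx=2.8,fy=2.8,interpolation=cv2.INTER_CUBIC))"
```

```text
(no output)
```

View pics/scene2z.png

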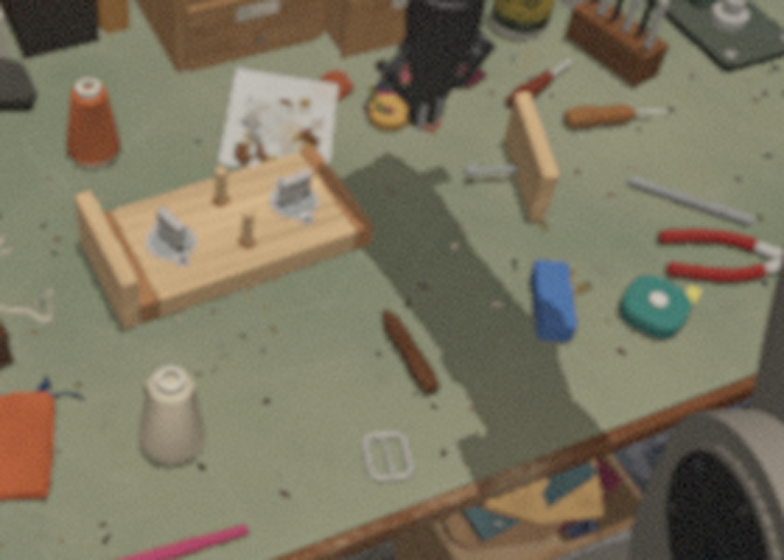

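```bash
python3 - <<'E'
from plant import viewer
from h import *
for n in ["scene","top"]:
    c=viewer.calibration(n);T=np.eye(4);T[:3,:3]=c["rotation"];T[:3,3]=c["origin"]
    print(n,proj([[592.9,-73.5,47],[592.9,-73.5,92],[592.9,-73.5,0],[549.7,-192.4,70]],c,T).round(0).tolist())
E
python3 -c "
import cv2
im=cv2.imread('pics/top2.png');cv2.imwrite('pics/top2z.png',cv2.resize(im[100:260,210:460],None,fx=3.2,fy=3.2,interpolation=cv2.INTER_CUBIC))"
```

```text
scene [[349.0, 183.0], [351.0, 172.0], [347.0, 194.0], [392.0, 177.0]]
top [[361.0, 183.0], [364.0, 181.0], [359.0, 185.0], [408.0, 197.0]]
```

View pics/top2z.png

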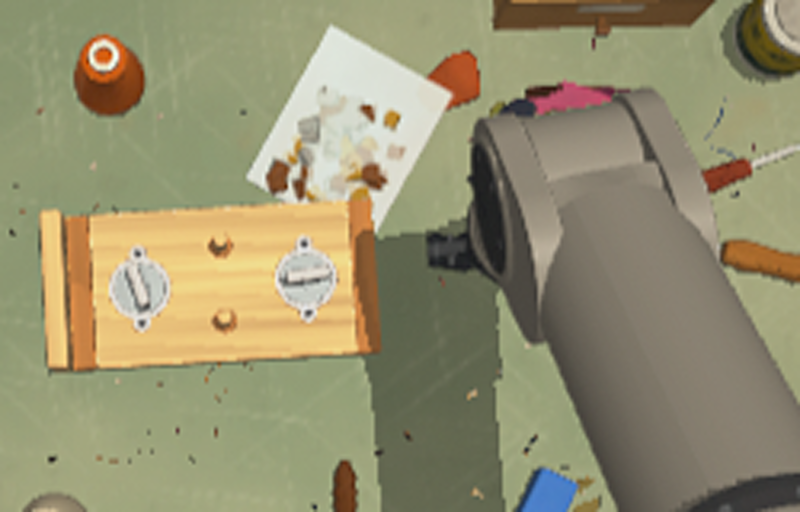

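View pics/scene2.png

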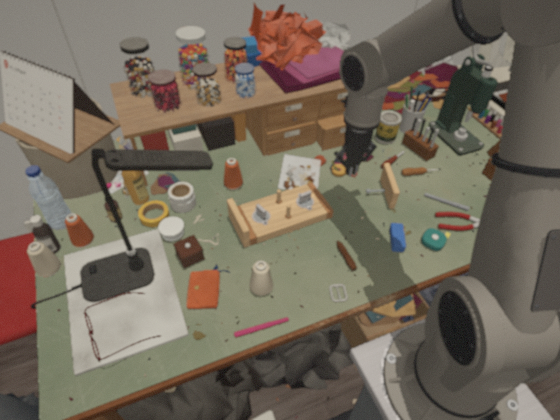

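The fingers closed above the cheek. Both cameras put the real tips about 45 mm behind the reported TCP (tips at z≈92 when TCP z=47), and the cheek has not moved. I'll allow for that offset, checking it as I go down.

```bash
python3 - <<'E'
from plant import viewer, bot, effector
from h import *
R=Rt(-19)
effector.grip(60,60)
bot.move_straight([549.7,-192.4,70],frame=R,rate=200)
bot.move_straight([549.7,-192.4,20],rate=100)
s=bot.read_state(); print(s["t"],s["position"],s["contact_force"],s["opening"])
im,d=viewer.get_image("wrist"); cv2.imwrite("pics/w3.png",im); np.save("pics/w3.npy",d)
cal=viewer.calibration("wrist"); W=cloud(d,cal,wristT(s,cal))
np.save("pics/w3W.npy",W)
E
```

```text
9.0417 [ 549.93809487 -192.10591938   20.09350861] [-0.6668905   0.47786693  0.74245956] 60.160575573224655
```

View pics/w3.png

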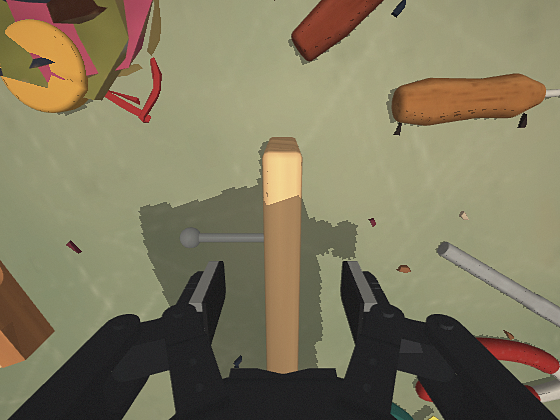

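```bash
python3 - <<'E'
from h import *
W=np.load("pics/w3W.npy")
for v in range(258,285,4): print(v,W[v,214:226:3].round(0).astype(int).tolist(),W[v,346:362:5].round(0).astype(int).tolist())
print(W[160:360:20,282].round(0).tolist())
E
```

```text
258 [[544, -136, -1], [543, -138, -1], [543, -141, 1], [541, -143, -1]] [[512, -229, 0], [511, -233, 0], [510, -236, 0], [509, -239, 2]]
262 [[571, -164, 69], [571, -166, 69], [570, -167, 70], [568, -167, 66]] [[550, -225, 69], [549, -227, 70], [549, -230, 70], [505, -239, 0]]
266 [[571, -165, 73], [570, -166, 74], [569, -167, 73], [566, -166, 65]] [[550, -224, 73], [549, -227, 73], [549, -229, 73], [502, -238, 0]]
270 [[571, -166, 78], [570, -167, 78], [568, -167, 73], [564, -165, 67]] [[549, -224, 75], [550, -226, 77], [549, -228, 78], [548, -230, 77]]
274 [[570, -167, 81], [569, -167, 79], [565, -166, 72], [562, -164, 66]] [[548, -223, 76], [550, -225, 81], [549, -227, 80], [549, -229, 81]]
278 [[570, -167, 85], [568, -167, 80], [564, -166, 75], [561, -164, 68]] [[546, -223, 76], [550, -225, 84], [550, -227, 84], [549, -229, 84]]
282 [[569, -167, 86], [566, -166, 82], [563, -165, 75], [558, -163, 68]] [[544, -222, 77], [550, -224, 87], [550, -226, 87], [549, -228, 88]]
[[607.0, -212.0, 70.0], [599.0, -209.0, 69.0], [590.0, -206.0, 69.0], [581.0, -203.0, 70.0], [571.0, -199.0, 69.0], [561.0, -196.0, 70.0], [551.0, -192.0, 69.0], [540.0, -189.0, 71.0], [528.0, -184.0, 70.0], [515.0, -180.0, 68.0]]
```

```bash
python3 - <<'E'
from plant import viewer, bot, effector
from h import *
bot.move_straight([549.7,-192.4,-2],rate=80)
s=bot.read_state(); print(s["t"],s["position"],s["contact_force"],s["opening"])
effector.grip(10,60)
s=bot.read_state(); print(s["t"],s["position"],s["contact_force"],s["opening"])
if 14<s["opening"]<22:
    bot.move_straight([549.7,-192.4,2],rate=40)
    b=np.radians(2.2); yb=np.array([-np.sin(b),np.cos(b),0]); 
    t=np.array([589.7,14,0])-(9+78)*yb; t[2]=2
    bot.move_straight(t,frame=Rt(2.2),rate=100)
    bot.wait(0.2)
    s=bot.read_state(); print(s["t"],s["position"],s["contact_force"],s["opening"])
    im,d=viewer.get_image("wrist"); cv2.imwrite("pics/w4.png",im); np.save("pics/w4.npy",d); np.savez("pics/w4s.npz",position=s["position"],eef_rot=s["eef_rot"])
    cv2.imwrite('pics/w4z.png',cv2.resize(im[60:280,80:360],None,fx=2.7,fy=2.7,interpolation=cv2.INTER_CUBIC))
E
```

```text
9.5167 [ 549.2562499  -192.25705214   -2.60206462] [ 0.43506438  0.57619495 -0.36867268] 59.95623610092424
9.9667 [ 549.93373152 -192.45306147   -1.63924927] [-1.0538251   0.34379131  5.52272792] 17.197337424125067
11.8333 [592.94417802 -73.37342643   2.03126613] [-0.84030558 -0.74202127 -2.33884673] 17.228469187750704
```

View pics/w4.png

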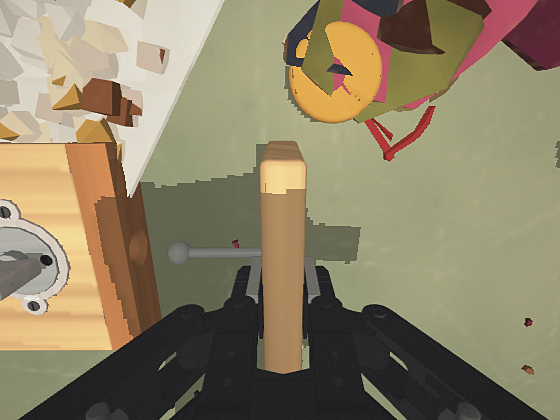

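View pics/w4z.png

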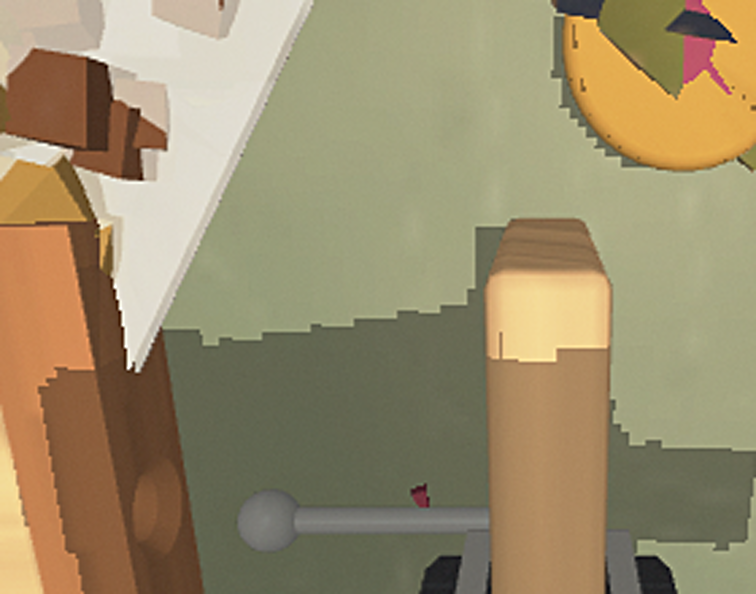

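```bash
python3 - <<'E'
from plant import viewer
from h import *
s=np.load("pics/w4s.npz"); cal=viewer.calibration("wrist"); T=wristT(s,cal)
d=np.load("pics/w4.npy"); W=cloud(d,cal,T)
for u,v in [(130,190),(135,180),(150,150),(131,195),(112,160),(100,150),(117,155),(120,180),(95,130),(100,105),(60,100)]: print((u,v),W[v,u].round(1))
print("paper corner z0",ray([(130,197)],0,cal,T))
z=lambda x,y:(80+x/2.7-.3,60+y/2.7-.3)
h=ray([z(269,520)],19,cal,T)[0]; m=ray([z(157,503)],15,cal,T)[0]; print("head",h,"mouth",m)
te=ray([z(68,225),z(150,594)],30,cal,T); v=te[0]-te[1]; print("top edge",te,np.degrees(np.arctan2(v[1],v[0])))
be=ray([z(163,330),z(203,590)],0,cal,T); v=be[0]-be[1]; print("bot edge",be,np.degrees(np.arctan2(v[1],v[0])))
ck=ray([z(488,290),z(609,290)],74,cal,T); print("cheek edges",ck)
ck=ray([z(493,590),z(604,590)],74,cal,T); print("cheek edges",ck)
r=ray([z(480,519)],19,cal,T)[0]; v=h-r; print("stud root-ish",r,"stud yaw",np.degrees(np.arctan2(-v[0],v[1])))
E
```

```text
(130, 190) [627.5  14.1  17.2]
(135, 180) [633.4  10.7  17. ]
(150, 150) [650.3   0.9  16.3]
(131, 195) [623.7  15.4  14.3]
(112, 160) [645.8  17.5  25.2]
(100, 150) [651.5  20.1  29.9]
(117, 155) [647.7  16.9  20.6]
(120, 180) [634.3  16.5  21.8]
(95, 130) [660.8  23.3  26.1]
(100, 105) [672.9  17.2  29.2]
(60, 100) [674.5  35.5  29.9]
paper corner z0 [[617.94125577  23.41785923   0.        ]]
head [590.21585266 -11.5528455   19.        ] mouth [591.488499   14.8785673  15.       ]
top edge [[655.05233541  17.10941586  30.        ]
 [577.30660085  11.32287943  30.        ]] 4.256618430165362
bot edge [[627.94986056  15.98200345   0.        ]
 [559.72646053  13.53251167   0.        ]] 2.056263414705161
cheek edges [[654.49592656 -63.11503897  74.        ]
 [655.10312608 -79.42226185  74.        ]]
cheek edges [[608.17633315 -64.52478865  74.        ]
 [608.79803455 -81.51078756  74.        ]]
stud root-ish [592.18887635 -58.49126009  19.        ] stud yaw 2.4069713956008405
```

```bash
python3 - <<'E'
from plant import viewer
from h import *
cal=viewer.calibration("wrist")
for n in ["w1","w2","w4"]:
    s=np.load(f"pics/{n}s.npz"); T=wristT(s,cal); im=cv2.imread(f"pics/{n}.png").astype(int); d=np.load(f"pics/{n}.npy"); W=cloud(d,cal,T)
    m=(im.min(-1)>190)&(im.max(-1)-im.min(-1)<25)&(W[...,0]>600)&(W[...,1]>-120)&(W[...,2]<60)&(W[...,2]>-10)
    p=W[m]; A=np.c_[p[:,:2]-[650,0],np.ones(len(p))]; c,r,_,_=np.linalg.lstsq(A,p[:,2],rcond=None); print(n,len(p),c,np.std(A@c-p[:,2]),p.min(0),p.max(0))
s=np.load("pics/w4s.npz")
print(W[150:200:5,135:165:5,2].round(0))
E
python3 -c "
import cv2
im=cv2.imread('pics/w2.png');cv2.imwrite('pics/w2y.png',cv2.resize(im[0:240,60:300],None,fx=2.5,fy=2.5,interpolation=cv2.INTER_CUBIC))"
```

```text
w1 6108 [ 0.08759134  0.05048898 19.79975493] 3.7522723655921197 [600.84889612 -55.44315098  13.36830898] [795.27420645 119.53766318  38.8373093 ]
w2 13760 [ 0.08225052  0.07732337 21.26557052] 5.259837321017396 [600.05941037 -46.83316157  13.08242534] [733.09266916 103.38529581  39.60417662]
w4 11515 [ 0.20987985  0.28236555 15.71495971] 1.8973813762847425 [600.0896504  -41.57667206  14.01077157] [720.74949955  79.76689131  39.15498891]
[[17. 18. 18. 16. -1. -0.]
 [17. 16. 16. 17. -1. -1.]
 [16. 16. 16.  0.  0. -0.]
 [16. 18. 16. -1. -1. -0.]
 [18. 15. -1.  0. -1.  0.]
 [17. 16. -0. -1. -0.  0.]
 [17. -0. -0. -0. -1.  1.]
 [15.  0. -0.  1. -0. -1.]
 [ 7.  2.  0. -1. -0. -1.]
 [ 8.  2. -1. -1. -1.  0.]]
```

View pics/w2y.png

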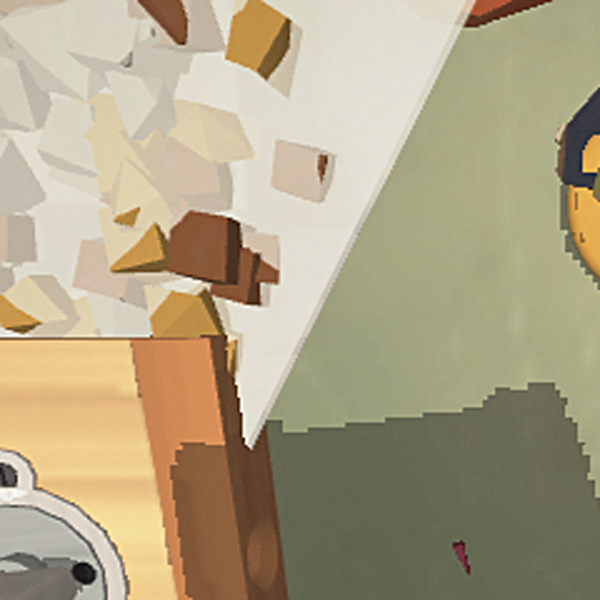

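```bash
python3 - <<'E'
from plant import viewer, bot, effector
from h import *
b=np.radians(2.2); yb=np.array([-np.sin(b),np.cos(b),0]); xb=np.array([np.cos(b),np.sin(b),0])
p=np.array([592.94,-73.4,2])
p=p+2.3*xb+9*yb
bot.move_straight(p,rate=60)
for z in [0,-1,-1.6,-2.0]:
    p[2]=z; bot.move_straight(p,rate=20); s=bot.read_state(); print(z,s["position"].round(2),s["contact_force"].round(1))
    if s["contact_force"][2]>2: break
bot.wait(0.2)
s=bot.read_state(); print(s["t"],s["position"],s["contact_force"],s["opening"])
im,d=viewer.get_image("wrist"); cv2.imwrite("pics/w5.png",im); np.save("pics/w5.npy",d); np.savez("pics/w5s.npz",position=s["position"],eef_rot=s["eef_rot"])
cv2.imwrite('pics/w5z.png',cv2.resize(im[130:290,80:290],None,fx=3.6,fy=3.6,interpolation=cv2.INTER_CUBIC))
E
```

```text
0 [ 5.9471e+02 -6.4470e+01 -2.2000e-01] [-0.7  0.1 -2.1]
-1 [594.84 -64.41  -1.06] [ 0.7  0.5 -2.1]
-1.6 [594.92 -64.4   -1.58] [-0.2  0.7 -3.8]
-2.0 [594.94 -64.32  -1.63] [-3.5 -0.1  4.6]
13.3833 [594.94580608 -64.33441209  -1.61426534] [-3.11147768 -0.39490462  5.88710546] 17.28984928253919
```

View pics/w5z.png

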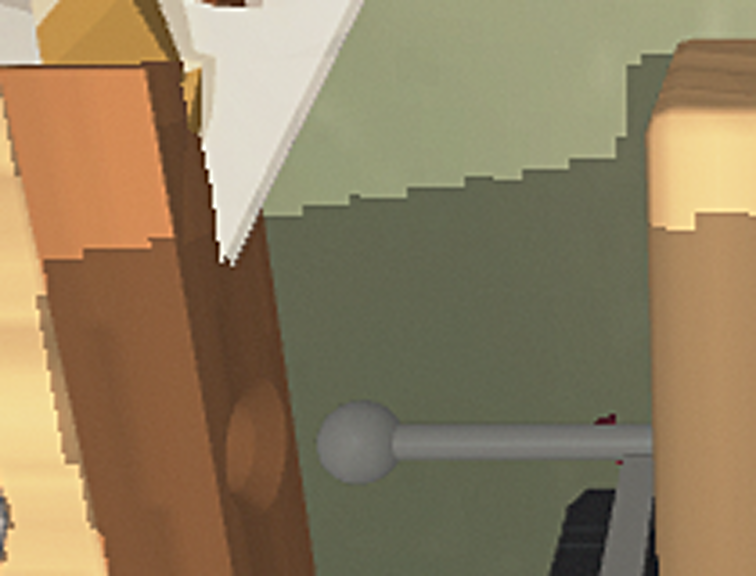

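```bash
python3 - <<'E'
from plant import viewer
from h import *
s=np.load("pics/w5s.npz"); cal=viewer.calibration("wrist"); T=wristT(s,cal)
z=lambda x,y:(80+(x+.5)/3.6-.5,130+(y+.5)/3.6-.5)
h=ray([z(360,442)],15,cal,T)[0]; m=ray([z(256.5,445)],15,cal,T)[0]; print("head",h,"mouth",m)
te=ray([z(150,66),z(232,576)],30,cal,T); v=te[0]-te[1]; print("top edge",te,np.degrees(np.arctan2(v[1],v[0])))
be=ray([z(265,215),z(314,576)],0,cal,T); v=be[0]-be[1]; print("bot edge",be,np.degrees(np.arctan2(v[1],v[0])))
r=ray([z(640,441)],15,cal,T)[0]; v=h-r; print("stud yaw",np.degrees(np.arctan2(-v[0],v[1])))
b=np.radians(2.2); xb=np.array([np.cos(b),np.sin(b),0]);yb=np.array([-np.sin(b),np.cos(b),0])
print("lat",(m-h)@xb,"fwd",(m-h)@yb, "stage", s["position"])
# circle rim overlay
im=cv2.imread("pics/w5z.png")
for r_,c in((7.75,(0,255,0)),(9.75,(255,255,0)),(11.75,(0,0,255))):
    t=np.linspace(0,2*np.pi,60); P=m+r_*np.cos(t)[:,None]*xb+r_*np.sin(t)[:,None]*np.array([0,0,1]); q=proj(P,cal,T); q=(q-[80,130]+.5)*3.6-.5
    cv2.polylines(im,[q.astype(np.int32)],True,c,1)
cv2.imwrite("pics/w5o.png",im)
E
```

```text
head [591.91238456  -2.56971991  15.        ] mouth [590.70440067  14.7855323   15.        ]
top edge [[655.40636705  16.48984022  30.        ]
 [575.21026041  14.14312286  30.        ]] 1.6761242946302937
bot edge [[626.46205662  15.81725028   0.        ]
 [555.25672202  13.54431577   0.        ]] 1.828308936506285
stud yaw 2.3706568756373625
lat -0.5408633933836428 fwd 17.388831794904917 stage [594.94580608 -64.33441209  -1.61426534]
```

View pics/w5o.png

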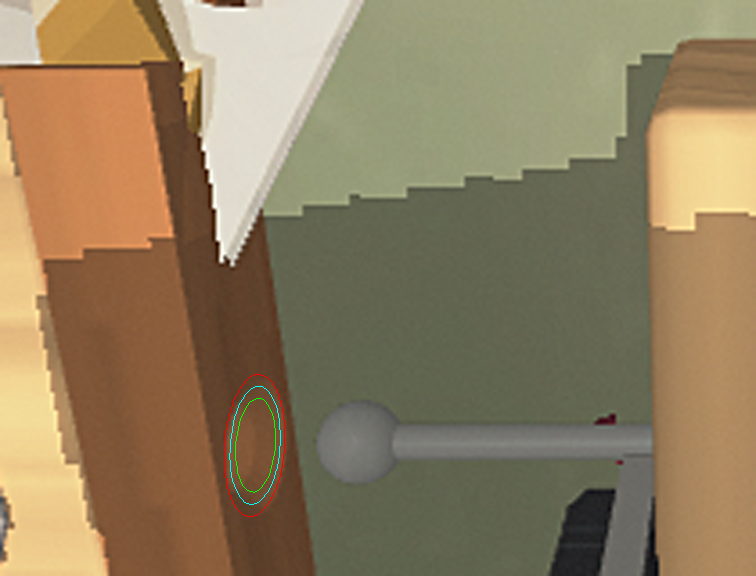

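```bash
python3 - <<'E'
from plant import viewer, bot, effector
from h import *
b=np.radians(1.95); yb=np.array([-np.sin(b),np.cos(b),0]); xb=np.array([np.cos(b),np.sin(b),0])
p0=np.array([594.94,-64.33,-1.2])-0.8*xb
bot.move_straight(p0,frame=Rt(1.95),rate=30)
F0=bot.read_state()["contact_force"]; print(F0.round(1))
p=p0.copy()
for k in [8,14,18,22,26,30,36,42,48]:
    bot.move_straight(p0+k*yb,rate=40); s=bot.read_state(); F=s["contact_force"]-F0; e=s["position"]-(p0+k*yb)
    print(k,round(s["t"],2),"F",round(F@xb,1),round(F@yb,1),round(F[2],1),"err",round(e@xb,2),round(e@yb,2),round(e[2],2),s["moment"].round(2))
    if abs(F@yb)>10 or abs(F@xb)>10: print("STOP");break
im,d=viewer.get_image("wrist"); cv2.imwrite("pics/w6.png",im); np.save("pics/w6.npy",d); np.savez("pics/w6s.npz",position=s["position"],eef_rot=s["eef_rot"])
E
```

```text
[ 0.1  0.5 -3. ]
8 14.03 F -0.5 -1.1 0.7 err 0.01 0.56 -0.03 [-0.08 -0.   -0.02]
14 14.33 F -0.1 0.4 0.1 err 0.06 0.4 0.02 [ 0.02 -0.01  0.06]
18 14.58 F -0.8 -0.9 0.0 err 0.01 0.33 0.02 [0.01 0.01 0.04]
22 14.83 F -0.6 0.1 0.4 err -0.02 0.36 0.0 [0.03 0.02 0.02]
26 15.08 F -1.0 -0.1 -0.6 err -0.05 0.39 -0.01 [0.03 0.13 0.05]
30 15.33 F -0.6 -0.4 0.3 err -0.06 0.42 -0.03 [0.05 0.15 0.05]
36 15.63 F -2.0 -0.0 0.3 err -0.03 0.53 -0.0 [0.06 0.22 0.09]
42 15.93 F -1.5 -0.1 0.5 err -0.03 0.44 -0.01 [0.12 0.33 0.06]
48 16.23 F -1.7 -0.2 -0.2 err -0.04 0.52 0.0 [0.12 0.43 0.12]
```

View pics/w6.png

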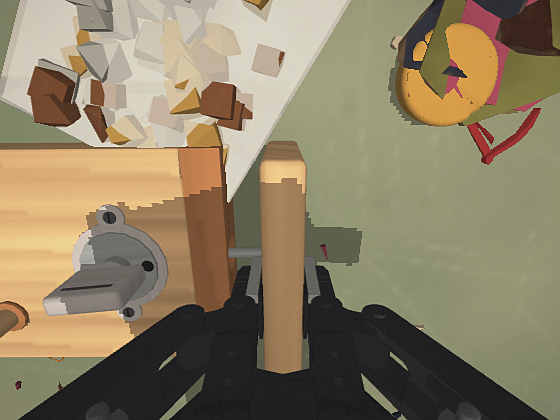

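```bash
python3 - <<'E'
from plant import viewer, bot, effector
from h import *
b=np.radians(1.95); yb=np.array([-np.sin(b),np.cos(b),0]); xb=np.array([np.cos(b),np.sin(b),0])
p0=np.array([594.94,-64.33,-1.2])-1.0*xb
F0=np.array([.1,.5,-3.])
for k in [54,59,63,66,67,68,68.7,69.3,69.9,70.4,70.9,71.4,71.9,72.4]:
    bot.move_straight(p0+k*yb,rate=35 if k<66 else 12); s=bot.read_state(); F=s["contact_force"]-F0; e=s["position"]-(p0+k*yb)
    print(k,round(s["t"],2),"F",round(F@xb,1),round(F@yb,1),round(F[2],1),"err",round(e@xb,2),round(e@yb,2),round(e[2],2),s["moment"].round(2))
    if abs(F@yb)>7 or abs(F@xb)>10: print("STOP");break
im,d=viewer.get_image("wrist"); cv2.imwrite("pics/w7.png",im); np.save("pics/w7.npy",d); np.savez("pics/w7s.npz",position=s["position"],eef_rot=s["eef_rot"])
E
```

```text
54 16.61 F -1.4 -0.5 -0.2 err 0.07 0.46 0.06 [0.06 0.27 0.03]
59 16.9 F -1.3 0.2 -0.0 err 0.03 0.37 0.01 [0.08 0.3  0.07]
63 17.17 F -1.1 -0.2 -0.4 err 0.03 0.39 0.01 [0.11 0.36 0.09]
66 17.57 F -1.7 0.4 0.2 err 0.03 0.21 0.01 [0.17 0.36 0.13]
67 17.82 F -2.5 0.3 0.1 err -0.03 0.08 -0.01 [0.13 0.37 0.16]
68 18.07 F -2.0 -0.3 -0.2 err -0.04 0.07 -0.02 [0.04 0.36 0.09]
68.7 18.32 F -2.0 0.2 0.2 err -0.01 0.07 0.0 [-0.03  0.47  0.05]
69.3 18.57 F -1.8 -0.5 0.1 err -0.02 0.03 0.0 [-0.    0.42  0.11]
69.9 18.82 F -1.5 -0.8 1.0 err 0.03 -0.01 0.01 [-0.19  0.47  0.11]
70.4 19.07 F -1.7 -3.6 -0.4 err 0.0 -0.4 0.01 [-0.9   0.36  0.28]
70.9 19.32 F -1.5 -6.2 0.7 err 0.01 -0.7 0.02 [-1.46  0.31  0.37]
71.4 19.57 F -1.6 -7.9 0.3 err 0.02 -1.14 0.04 [-1.88  0.3   0.48]
STOP
```

View pics/w7.png

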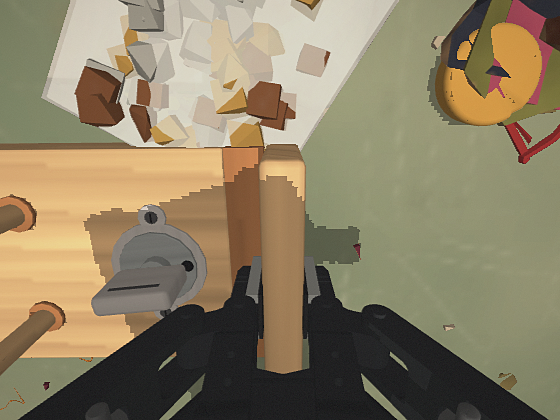

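```bash
python3 - <<'E'
from plant import viewer, bot, effector, solver
from h import *
b=np.radians(1.95); yb=np.array([-np.sin(b),np.cos(b),0]); xb=np.array([np.cos(b),np.sin(b),0])
p0=np.array([594.94,-64.33,-1.2])-1.0*xb
F0=np.array([.1,.5,-3.])
p=p0+70.3*yb
bot.move_straight(p,rate=20)
for z in (-1.6,-2.0): 
    p[2]=z; bot.move_straight(p,rate=10); s=bot.read_state(); print(z,(s["contact_force"]-F0).round(1))
    if s["contact_force"][2]-F0[2]>4: break
effector.grip(42)
s=bot.read_state(); print(s["t"],s["position"].round(2),(s["contact_force"]-F0).round(1),s["opening"])
p[2]=60; bot.move_straight(p,rate=120)
s=bot.read_state(); print(s["t"],s["position"].round(2),(s["contact_force"]).round(1),s["opening"])
im,d=viewer.get_image("wrist"); cv2.imwrite("pics/w8.png",im); np.save("pics/w8.npy",d); np.savez("pics/w8s.npz",position=s["position"],eef_rot=s["eef_rot"])
cv2.imwrite('pics/w8z.png',cv2.resize(im[120:340,100:340],None,fx=2.7,fy=2.7,interpolation=cv2.INTER_CUBIC))
for yaw in list(range(120,-10,-20))+list(range(-60,-200,-20)):
    j=solver.solve_ik([588,74,2],Rt(yaw)); print(yaw,None if j is None else np.round(j,0))
E
```

```text
-1.6 [-1.6 -5.4  3.4]
-2.0 [-4.2 -4.7  8.2]
20.725 [591.79   6.32  -1.92] [ 0.9 -0.4  3.1] 42.1919889142989
21.3917 [591.23   5.76  59.6 ] [-0.4  0.  -0.1] 42.23150008359148
120 [ 20.  37. -44. 109.  34.  48. -12.]
100 [ 17.  36. -40. 109.  31.  47. -29.]
80 [ 14.  34. -35. 109.  27.  45. -47.]
60 [ 10.  33. -31. 109.  24.  44. -64.]
40 [  7.  32. -27. 110.  21.  43. -81.]
20 [  4.  32. -22. 110.  17.  42. -98.]
0 [   1.   31.  -18.  110.   14.   41. -116.]
-60 [ -33.   33.   26.  112.  -21.   40. -144.]
-80 [ -41.   35.   36.  112.  -31.   42. -156.]
-100 [ 30.  44. -59. 108.  47.  56. 119.]
-120 [ 30.  44. -59. 108.  47.  56.  99.]
-140 [ 30.  44. -59. 108.  47.  56.  79.]
-160 [ 30.  44. -59. 108.  47.  56.  59.]
-180 [ 28.  43. -57. 108.  44.  54.  40.]
```

View pics/w8z.png

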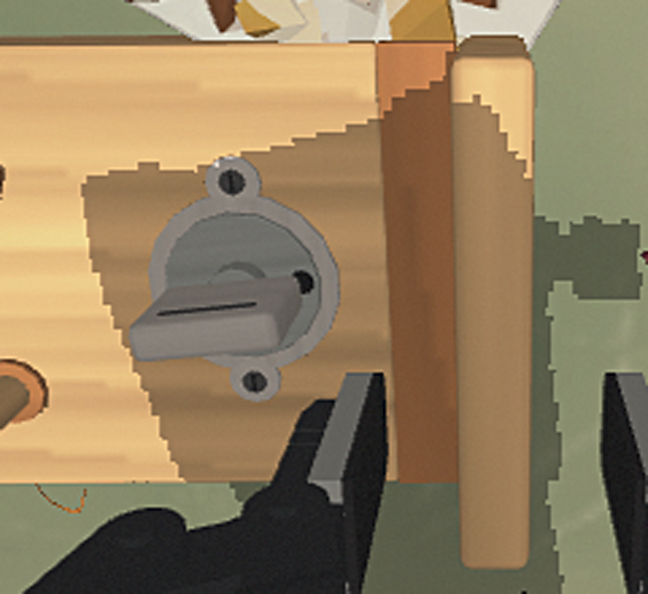

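```bash
python3 - <<'E'
from plant import viewer
from h import *
s=np.load("pics/w8s.npz"); cal=viewer.calibration("wrist"); T=wristT(s,cal); d=np.load("pics/w8.npy"); W=cloud(d,cal,T)
q=W[200:270,140:225].reshape(-1,3)
t=q[(q[:,2]>62)&(q[:,2]<70)]; print("top",len(t),t.mean(0),rect(t[:,:2]))
a=q[(q[:,2]>42)&(q[:,2]<70)]; print("all",len(a),a.mean(0),rect(a[:,:2]))
ck=W[130:340,260:300].reshape(-1,3); ck=ck[(ck[:,2]>66)&(ck[:,2]<74)]; print("cheek",len(ck),ck.mean(0),rect(ck[:,:2]))
z=lambda x,y:(100+(x+.5)/2.7-.5,120+(y+.5)/2.7-.5)
w=ray([z(133,328),z(280,318),z(265,350),z(135,360)],66,cal,T); print("wing corners",w.round(1).tolist(),w.mean(0))
for a,b_ in((0,1),(3,2)): v=w[a]-w[b_]; print(np.degrees(np.arctan2(-v[0],v[1])),np.linalg.norm(v))
c=ray([z(452,57),z(533,57),z(462,566),z(528,566)],70,cal,T); print("cheek",c.round(1).tolist(),c.mean(0))
dc=ray([z(232,181),z(254,381)],32,cal,T); print("screws",dc,dc.mean(0))
for r,c_ in ((z(455,40),30),(z(458,482),30)): print("board corners",ray([r],c_,cal,T))
E
```

```text
top 824 [588.63912996  73.6985691   65.02736318] ((588.1376342773438, 74.12428283691406), (10.18055248260498, 35.714256286621094), 8.916675567626953)
all 1458 [590.20773253  72.6068294   59.57077794] ((588.0848388671875, 73.96893310546875), (10.298616409301758, 36.029632568359375), 7.506594181060791)
cheek 5424 [598.83326739   5.98851762  69.32771805] ((590.9918212890625, 5.688083648681641), (129.99557495117188, 17.998394012451172), 2.191455602645874)
wing corners [[590.4, 89.9, 66.0], [594.1, 55.5, 66.0], [585.7, 59.4, 66.0], [582.1, 90.4, 66.0]] [588.10050376  73.80099664  66.        ]
6.122022000429154 34.66543304828191
6.727524737584248 31.15512763109586
cheek [[655.6, 16.3, 70.0], [656.1, -0.3, 70.0], [528.4, 11.5, 70.0], [528.9, -5.3, 70.0]] [592.23247609   5.57297054  70.        ]
screws [[617.48930035  75.16659756  32.        ]
 [558.62475878  72.97437354  32.        ]] [588.05702956  74.07048555  32.        ]
board corners [[655.36179573  17.40903233  30.        ]]
board corners [[525.23280564  14.09906403  30.        ]]
```

```bash
python3 - <<'E'
from plant import viewer, bot, effector
from h import *
c=np.array([588.1,74.0])
s=bot.read_state(); p=s["position"]
bot.move_straight([p[0],p[1],90],rate=200)
effector.grip(55,40)
bot.move_straight([c[0],c[1],90],frame=Rt(97.2),rate=60)
bot.move_straight([c[0],c[1],35],rate=100)
bot.wait(0.15)
s=bot.read_state(); print(s["t"],s["position"].round(2),s["joint_positions"].round(1),s["contact_force"].round(1),s["opening"])
im,d=viewer.get_image("wrist"); cv2.imwrite("pics/w9.png",im); np.save("pics/w9.npy",d); np.savez("pics/w9s.npz",position=s["position"],eef_rot=s["eef_rot"])
E
```

```text
24.6833 [588.57  74.1   35.68] [ 16.7  32.5 -39.1 108.1  26.8  48.8 -28.9] [ 0.5 -0.4 -0.4] 54.92555030365448
```

View pics/w9.png

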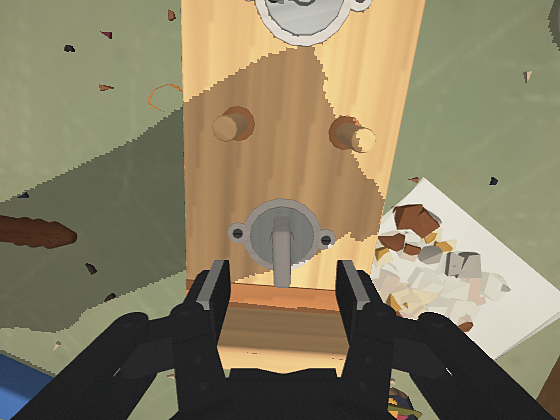

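```bash
python3 - <<'E'
from plant import viewer
from h import *
s=np.load("pics/w9s.npz"); cal=viewer.calibration("wrist"); T=wristT(s,cal); d=np.load("pics/w9.npy"); W=cloud(d,cal,T)
q=W[205:300,262:305].reshape(-1,3)
t=q[(q[:,2]>62)&(q[:,2]<70)]; print("top",len(t),t.mean(0),rect(t[:,:2]))
t=q[(q[:,2]>45)&(q[:,2]<70)]; print("all",len(t),t.mean(0),rect(t[:,:2]))
f=W[255:300,195:235].reshape(-1,3); f=f[f[:,2]>70]; print("L finger",f.min(0),f.max(0))
f=W[255:300,330:372].reshape(-1,3); f=f[f[:,2]>70]; print("R finger",f.min(0),f.max(0))
E
```

```text
top 1008 [587.27364911  76.09998634  65.26256061] ((587.3956909179688, 74.85550689697266), (10.032426834106445, 36.409236907958984), 8.071334838867188)
all 1205 [586.94451997  78.56820069  63.47734947] ((587.2476806640625, 74.8591537475586), (10.342145919799805, 36.522491455078125), 7.345515251159668)
L finger [546.71674682  59.67860157  78.79756217] [562.26687428  82.41492881 116.72482727]
R finger [613.66760763  66.47766501  78.73207775] [628.26725119  89.73336359 116.25965797]
```

```bash
python3 - <<'E'
from plant import viewer, bot, effector
from h import *
c=np.array([587.6,74.5,-1.0])
bot.move_straight([c[0],c[1],5],frame=Rt(97.5),rate=60)
bot.move_straight(c,rate=40)
bot.wait(0.2)
s0=bot.read_state(); print(s0["t"],s0["position"].round(2),s0["contact_force"].round(1),s0["moment"].round(3))
effector.grip(5,40)
bot.wait(0.1)
for i in range(3):
    s=bot.read_state(); print(s["t"],s["position"].round(2),s["contact_force"].round(1),s["moment"].round(3),s["opening"], np.degrees(np.arctan2(s["eef_rot"][1,2],s["eef_rot"][0,2])).round(2)); bot.wait(0.05)
E
```

```text
25.8833 [587.71  74.51  -0.86] [ 0.5  0.  -0.1] [-0.016 -0.034 -0.015]
26.4583 [587.85  74.53  -0.6 ] [-0.9 -1.5  6.5] [-0.127  0.491  0.071] 9.2616577108321 7.5
26.5083 [587.84  74.55  -0.6 ] [-0.9 -1.3  6.9] [-0.205  0.428  0.052] 9.270501498841563 7.5
26.5583 [587.84  74.49  -0.61] [-1.9 -0.5  6.1] [-0.088  0.468  0.081] 9.4773959097602 7.5
```

```bash
cat > turn.py <<'E'
from plant import viewer, bot, effector
from h import *
import json
def meas(n=4,w=0.02):
    L=[]
    for i in range(n):
        s=bot.read_state(); L.append(np.r_[s["contact_force"],s["moment"],np.radians(1.95)-np.arctan2(s["eef_rot"][1,2],s["eef_rot"][0,2]),s["position"]])
        if i<n-1: bot.wait(w)
    return np.mean(L,0),s["t"]
c=np.array([587.6,74.5,-0.8])
def step(cam):
    bot.move_straight(c,frame=Rt(1.95-np.degrees(cam)+90),rate=10)
    m,t=meas(); print(f"{cam:.3f} t{t:.2f} act {m[6]:.3f} Mz {m[5]:.3f} F {m[:3].round(1)} pos {m[7:].round(2)}")
    return m
E
python3 - <<'E'
from turn import *
for a in [0,0.1,0.2,0.3,0.4,0.5,0.58,0.64]:
    m=step(a)
    if m[5]>0.45: break
E
```

```text
0.000 t26.91 act -0.003 Mz -0.142 F [ 0.4 -0.8  4.4] pos [587.79  74.51  -0.59]
0.100 t27.21 act 0.096 Mz -0.138 F [-0.  -0.6  6.1] pos [587.78  74.53  -0.61]
0.200 t27.51 act 0.196 Mz -0.131 F [-0.5 -0.5  6.2] pos [587.76  74.56  -0.6 ]
0.300 t27.81 act 0.296 Mz -0.134 F [-0.6 -0.5  6.7] pos [587.76  74.54  -0.61]
0.400 t28.11 act 0.396 Mz -0.149 F [-0.7 -0.7  6.8] pos [587.75  74.54  -0.59]
0.500 t28.41 act 0.496 Mz -0.146 F [-0.8 -0.7  7.2] pos [587.74  74.58  -0.59]
0.580 t28.71 act 0.576 Mz -0.122 F [-0.4 -0.5  6.7] pos [587.7   74.6   -0.62]
0.640 t29.01 act 0.636 Mz -0.124 F [-1.1  0.   7. ] pos [587.7   74.6   -0.61]
```

```bash
python3 - <<'E'
from turn import *
a=0.64; base=None
while a<1.19:
    a+=0.03
    m=step(a)
    if abs(m[5])-0.138>0.10 or m[5]>0.05: break
E
```

```text
0.670 t29.31 act 0.665 Mz -0.071 F [-1.4 -0.4  7.1] pos [587.69  74.6   -0.61]
0.700 t29.61 act 0.695 Mz -0.067 F [-0.5 -0.2  7.5] pos [587.7   74.6   -0.62]
0.730 t29.91 act 0.725 Mz -0.076 F [-1.2 -0.8  7.4] pos [587.71  74.62  -0.61]
0.760 t30.21 act 0.755 Mz -0.089 F [-1.  -0.3  7.3] pos [587.69  74.63  -0.61]
0.790 t30.51 act 0.785 Mz -0.079 F [-0.8 -0.4  7.3] pos [587.7   74.6   -0.61]
0.820 t30.81 act 0.815 Mz -0.076 F [-0.7 -0.4  7.4] pos [587.7   74.62  -0.61]
0.850 t31.11 act 0.845 Mz -0.038 F [-0.5 -0.6  7. ] pos [587.7   74.6   -0.62]
0.880 t31.41 act 0.875 Mz -0.051 F [-0.9 -0.4  7.4] pos [587.71  74.63  -0.61]
0.910 t31.71 act 0.905 Mz -0.026 F [-0.5 -0.5  7.5] pos [587.71  74.63  -0.61]
0.940 t32.01 act 0.935 Mz -0.012 F [-0.9 -0.3  6.8] pos [587.7   74.63  -0.61]
0.970 t32.31 act 0.965 Mz -0.024 F [-0.9 -0.6  7.8] pos [587.71  74.63  -0.61]
1.000 t32.61 act 0.995 Mz -0.040 F [-0.9 -0.5  7.1] pos [587.72  74.63  -0.6 ]
1.030 t32.91 act 1.025 Mz -0.006 F [-0.8 -0.3  7. ] pos [587.75  74.65  -0.59]
1.060 t33.21 act 1.055 Mz 0.036 F [-0.7 -0.7  7.2] pos [587.75  74.64  -0.61]
1.090 t33.51 act 1.085 Mz 0.045 F [-0.4 -0.7  7.3] pos [587.77  74.63  -0.6 ]
1.120 t33.81 act 1.115 Mz 0.021 F [-1.  -0.4  6.9] pos [587.74  74.65  -0.62]
1.150 t34.11 act 1.145 Mz 0.085 F [-0.6  0.   7. ] pos [587.77  74.62  -0.62]
```

```bash
python3 - <<'E'
from turn import *
s=bot.read_state()
im,d=viewer.get_image("wrist"); cv2.imwrite("pics/w10.png",im); np.save("pics/w10.npy",d); np.savez("pics/w10s.npz",position=s["position"],eef_rot=s["eef_rot"])
print(s["t"],s["opening"],s["moment"],s["joint_torque"])
E
```

```text
34.1083 9.295417728167047 [0.15811779 0.35397208 0.05904987] [ -0.25623227 -89.56122637  -5.90464264 -31.14395499   0.09200738
  -0.27459805  -0.12657562]
```

View pics/w10.png

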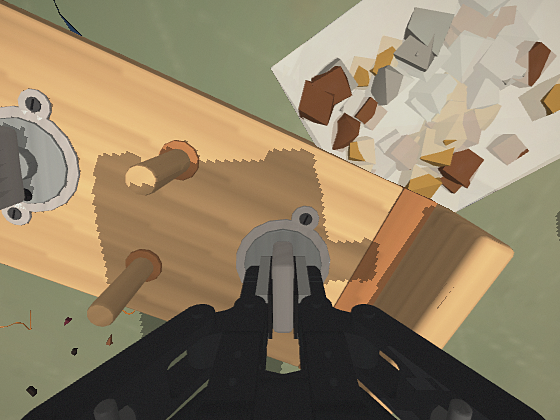

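```bash
cat >> turn.py <<'E'
def go(cam,n=6):
    bot.move_straight(c,frame=Rt(1.95-np.degrees(cam)+90),rate=10)
    M=[];J=[];s=bot.read_state();M.append(s["moment"][2]);J.append(s["joint_torque"][6])
    for i in range(n-1):
        bot.wait(0.015); s=bot.read_state();M.append(s["moment"][2]);J.append(s["joint_torque"][6])
    ang=np.radians(1.95)-np.arctan2(s["eef_rot"][1,2],s["eef_rot"][0,2])
    print(f"{cam:.3f} t{s['t']:.2f} act {ang:.4f} first {M[0]:.3f} mean {np.mean(M):.3f} sd {np.std(M):.3f} j7 {np.mean(J):.3f}")
    return np.mean(M)
E
python3 - <<'E'
from turn import *
for a in (1.14,1.125,1.11,1.12,1.13,1.14,1.15): go(a)
E
```

```text
1.140 t34.49 act 1.1353 first 0.054 mean 0.026 sd 0.014 j7 0.006
1.125 t34.83 act 1.1203 first 0.001 mean -0.008 sd 0.035 j7 0.044
1.110 t35.16 act 1.1053 first 0.023 mean -0.006 sd 0.034 j7 0.052
1.120 t35.49 act 1.1152 first 0.062 mean 0.085 sd 0.026 j7 -0.138
1.130 t35.83 act 1.1251 first 0.107 mean 0.144 sd 0.044 j7 -0.183
1.140 t36.16 act 1.1351 first 0.242 mean 0.195 sd 0.031 j7 -0.217
1.150 t36.49 act 1.1450 first 0.202 mean 0.206 sd 0.019 j7 -0.235
```

```bash
python3 - <<'E'
from turn import *
for a in (1.16,1.17,1.18,1.19,1.20,1.21):
    if go(a,8)>0.34: break
E
```

```text
1.160 t36.86 act 1.1550 first 0.210 mean 0.219 sd 0.031 j7 -0.244
1.170 t37.23 act 1.1650 first 0.181 mean 0.224 sd 0.030 j7 -0.260
1.180 t37.59 act 1.1750 first 0.252 mean 0.243 sd 0.028 j7 -0.270
1.190 t37.96 act 1.1850 first 0.203 mean 0.259 sd 0.030 j7 -0.288
1.200 t38.33 act 1.1949 first 0.369 mean 0.292 sd 0.035 j7 -0.303
1.210 t38.69 act 1.2050 first 0.295 mean 0.303 sd 0.024 j7 -0.325
```

```bash
python3 - <<'E'
from turn import *
go(1.22,8)
effector.grip(30,30)
s=bot.read_state(); print(s["t"],s["contact_force"].round(1),s["moment"].round(3),s["opening"])
bot.move_straight([c[0],c[1],60],rate=80)
bot.move_straight([c[0],c[1],150],rate=150)
bot.wait(0.2)
s=bot.read_state(); print(s["t"],s["contact_force"].round(1),s["moment"].round(3))
im,d=viewer.get_image("wrist"); cv2.imwrite("pics/w11.png",im); np.save("pics/w11.npy",d); np.savez("pics/w11s.npz",position=s["position"],eef_rot=s["eef_rot"])
cal=viewer.calibration("wrist");W=cloud(d,cal,wristT(s,cal))
q=W.reshape(-1,3); k=q[(q[:,2]>66)&(q[:,2]<74)&(q[:,1]<40)&(q[:,1]>-40)&(abs(q[:,0]-590)<90)]; print("cheek",len(k),rect(k[:,:2]))
k=q[(q[:,2]>60)&(q[:,2]<70)&(abs(q[:,1]-74)<25)&(abs(q[:,0]-588)<25)]; print("wing",len(k),rect(k[:,:2]))
im,d=viewer.get_image("top"); cv2.imwrite("pics/top3.png",im)
E
```

```text
1.220 t39.06 act 1.2149 first 0.263 mean 0.284 sd 0.028 j7 -0.327
39.3917 [ 0.8 -0.5 -0.4] [ 0.002  0.03  -0.012] 29.98128628968433
41.25 [-1.3 -0.1 -0.5] [ 0.017 -0.013 -0.016]
cheek 2208 ((599.4192504882812, 6.421725749969482), (109.55143737792969, 18.545257568359375), 2.5224461555480957)
wing 413 ((587.9151611328125, 74.68936157226562), (35.017906188964844, 10.2294340133667), 22.166349411010742)
```

View pics/w11.png

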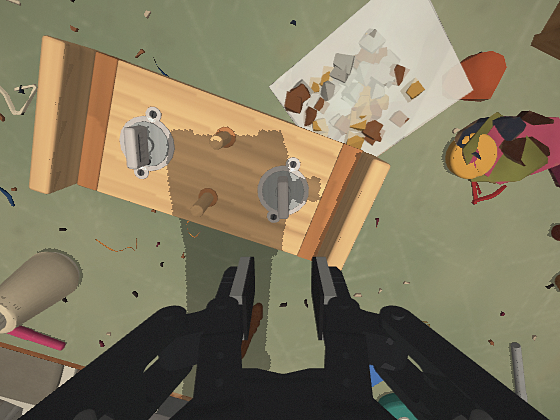

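View pics/top3.png

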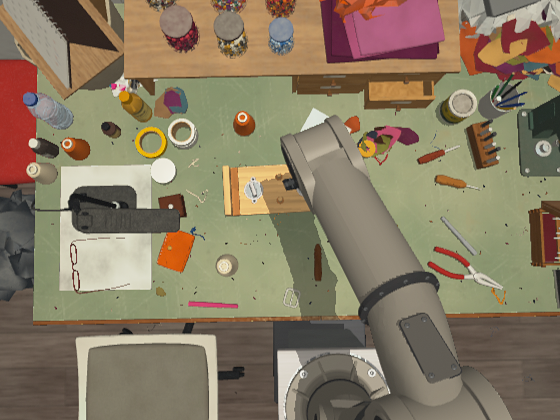

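```bash
python3 -c "
from plant import bot
bot.job_done(); print(bot.read_state()['t'])"
```

```text
the job is handed in; nothing more can be done
the job is handed in; nothing more can be done
```

The loose cheek is now on the open end of the rack and the cam is turned to about 1.22 rad. I handed the job in at about 41 s; the interface gives no verdict.

**What I did:** I gripped the cheek, lined the stud up with the hole using the wrist camera and slid it in with almost no force. I stopped when the cheek met the board at about 8 N. I then gripped the cam wing, turned it clockwise in small steps, let go and lifted clear.

**Final checks:**
- **Tightness:** the cam began to bite somewhere around 1.06–1.10 rad. The last moment readings were 0.28 N m at the wrist and 0.33 N m at joint 7, which means roughly 20–26 N of squeeze. That is an estimate, not a direct reading; it lies between the 10 N needed and the 50 N limit.
- **Cam:** after I let go, the depth image showed the wing still at about 1.22 rad.
- **Cheek fit:** the cheek looks flush and square to the board within about 0.5°. Its sideways position, measured before I tightened the cam, was within about 1 mm. In the last image the gripper hid part of it.
- **Bystanders:** in the last top picture those I can see look unmoved, but the arm hides some of them.

**What failed or disagreed:**
- **First grasp missed:** the real fingertips sit about 45 mm behind the reported tool point, so the fingers closed above the cheek. Nothing was touched, and I allowed for this offset from then on.
- **Early cam moments misleading:** the early cam readings, taken at rest, even had the wrong sign, because the arm rebounds slightly when it stops. I went back about 0.04 rad and came forward again in 0.01 rad steps, which gave readings I could use.
- **Paper sheet:** the depth images put a corner of the sheet of scraps about 16 mm up in front of the board's end, but it offered no resistance.

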